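Raise the drawing board to a 35 degree slope

ROBOT

A 7-joint arm with a two-finger parallel gripper is mounted at the origin on the work surface. World frame = base frame: x ahead of the robot, y to its left, z up, the work surface at z = 0. Lengths are in m, angles in degrees, forces in N, time in s.
With the tool pointing down it reaches from about 0.425 to 0.875 m from the base axis. Payload 4.7 kg.
Tool frame: the origin (TCP) lies midway between the tips of the shut fingers; the grasp point (between the pads) lies env.grip_point_offset behind it (env.grip_point_offset is the distance from the TCP to the grasp point, in m); x points along the fingers, y is the direction in which the jaws open and shut, and the axes are right-handed (so a half turn about x gives the same grasp; the last joint's range is limited). The gripper opens to 87 mm and grips with 3 to 60 N. Pads are 19 mm wide; open, the fingers measure 117 mm over their backs; the gripper's body (75 mm by 190 mm) begins 51 mm behind the grasp point.
Start: joints at [74.777, 18.392, -4.016, 83.108, 1.295, 78.541, -3.26], TCP at [0.179, -0.625, 0.223] pointing down, gripper open.
Joint ranges: [-163.93, 163.93], [-17.29, 119.83], [-79.2, 71.16], [3.27, 140.29], [-89.18, 269.18], [5.43, 117.66], [-154.24, 154.24]. Speed limits (degrees/s): [147.25, 147.25, 180, 180, 180, 180, 180].

INTERFACE

Orientations are given as [roll, pitch, yaw] about the fixed x, y, z axes, in that order (R = Rz(yaw) Ry(pitch) Rx(roll)).
In Python, from cell import readout, read_camera, camera_params, sign_off, spot_in, pinpoint, env gives the robot as it stands.
- The arm moves only by the shell command python3 -m pendant 'ROWS' [OPENING] [FORCE]. ROWS is a JSON object of lists of equal length, an entry for each row: "xyz": the shift along the world's x, y, z in m, a list of three; "turn": the turn about the world's z in rad. A call has 1 to 10 rows; each row shifts and turns the pose as measured when the row begins; what a row does not reach is not made up. A row lasts 1/8 s, in which the tool goes at most 62.5 mm and 10.7 degrees, less where a joint would pass 70% of its speed; a pose out of reach is approached as far as the arm can. A call is refused whole if a number of a shift passes 0.0625 or a number of a turn 0.188, either way. A call with a gripper value outside its range is refused whole. OPENING is the opening, from 0 (shut) to 1 (fully open), set as the call begins (- or left out, the last holds). The fingers move at their own pace and stop on an object; FORCE is the grip in N (left out, the last holds). Time passes only in rows, so rows that do not move let the fingers close. It gives the time, the measured TCP pose, the force and the opening at its end, in the units of the state.
- readout.get_obs(): the state, without advancing time (a new reading comes with each control period).
- read_camera(name): name is "scene" or "side" or "wrist"; returns the picture (400x640x3 uint8, red, green, blue); there is no depth.
- camera_params(name): a dict with "fx", "fy", "cx", "cy" (pixels), "rvec" (rotation vector, rad) and "tvec" (3), from world to camera coordinates, as OpenCV has them; the wrist camera has in their place "hand_eye" (4x4, takes a point from camera to tool coordinates, whose origin is the TCP and whose axes are the tool frame's). Camera axes: x right, y down, z forward; pixel columns grow to the right and rows downward; lengths in m; the calibration is good to about 2 mm. A picture is of the moment at which its call begins: read the wrist's pose just before it. camera_params takes no time and is no camera call.
- sign_off(): hands the job in, once; it reports no verdict.
Trained networks look in the newest picture that a camera, given by its name, has taken for a name from the list of things; names that differ only in an ending like _2 or _b are one class to them, and where a whole thing is asked for, a point or a joint stands for the part that bears it (a point fixed in the world has none). Each returns a list of dicts, best first, with "score" (0 to 1); they miss things now and then, are a little off and sometimes report something else, mostly with a low value. They report only what shows in the picture. A call takes as long as a camera call.
- spot_in(camera, name): "at" ([x, y, z] in m, in the coordinates of the camera as it stood for that picture, good to about 4 mm: the middle of the surface that is visible of it).
- pinpoint(camera, name): "at" ([x, y, z] in m, in the coordinates of the camera as it stood for that picture, good to about 4 mm: a listed point, or the origin of a listed thing).
The state is a dict: "time_s": time; "qpos": joint angles; "joint_velocities": joint speeds; "effort": joint torques, N m; "tool_pos": TCP position; "tool_rot": TCP orientation; "force": force on the tool from outside, world axes, zero at the start; "wrist_torque": the same for the moment, N m; "grip_width": finger opening in m.
Only numpy, scipy, OpenCV 4.12 (cv2) and the standard library are available. Lean on these libraries where they do the work, as an engineer would, in place of code of your own. Each camera call takes 0.05 s, during which the arm holds its last target.

TASK

The painter across the table wants her table easel set to a 35 degree slope. Take the brush tube that stands upright on the drawing board and lay it gently on its side in the crossed-slat wooden rest, centred and lying in both notches; then raise the board by its handle edge to 35 degrees and hold it still there while she sets the prop: finish with the board still in your grip, do not let go. Leave everything else on the table where it is.

Things in the scene. Friction and masses are not known exactly. Their poses are not given: they have to be found in the camera images.
- board (a joint): angle of the easel's drawing board in rad: 0 = shut, lying flat on the base; grows as the handle edge is raised (35 degrees = 0.61); stop at 1.2. Plywood board 280 (from hinge to handle edge) x 340 x 10 mm, 0.5 to 0.75 kg; lifting it at the handle takes 2 to 4 N. The hinge turns freely and has no spring or catch: let go, the board falls shut. A sheet is taped on it and a 12 mm high paper ledge runs along the hinged edge
- easel: the table easel's fixed base, an open wooden box 280 x 340 mm, 55 mm high; the shut board's top face is 65 mm above the table. Origin on the table under its centre; its +x points from the handle edge to the hinged edge (away from the robot, turned at most about 9 degrees), z up. It does not move. The board's hinge line runs along the easel's y, 140 mm along +x from this origin and 55 mm up, level with the underside of the shut board
- handle (a point): middle of the straight bar of the dark steel carrying handle on the board's free edge, nearest the robot. Bar 12 mm thick, straight for 100 mm along the easel's y, its centre line 42 mm out from the board's edge (30 mm clear gap between), 60 mm above the table when shut; rigidly fixed to the board and moving with it. From the hinge line it is 322 mm out and 5 mm up (board's own axes). Axes: at angle 0 the easel's, tilting with the board
- brush_tube: closed aluminium brush tube with black end caps, a plain cylinder 38 mm in diameter, 200 mm long, 0.10 to 0.19 kg; at the start it stands upright on the board, behind the sheet. Origin at the centre of its foot, z along the tube towards its top cap
- tube_mid (a point): middle of the brush tube's length, on its axis, 100 mm from either end
- cradle: the low pale wooden rest, fixed to the table: two pairs of crossed 10 x 12 mm slats form two 90 degree V notches, 38 mm either side of its centre along its x; notch bottoms 35 mm, slat tops 70 mm above the table, 84 mm wide; 12 mm rail between the crossings, 28 mm up. Origin on the table under its centre; x the way a tube lies, roughly away from the robot (turned up to 15 degrees); z up
- cradle_seat (a point): where the middle of the tube's axis comes when it lies centred in both notches: 62 mm above the table over the rest's origin; axes are the rest's
- palette: open folding watercolour palette, white enamelled tray 200 x 105 x 16 mm with paint pans; origin under its centre. Bystander; it and the rest lie on opposite sides of the easel, either way round
- brush_can: open brass-coloured tin 74 mm across, 100 mm high, with brushes standing in it up to about 220 mm; origin under its centre. Bystander
- water_jar: empty open glass 76 mm across, 85 mm high; origin under its centre. Bystander
- soap_pump: clear pump bottle 64 mm across, 206 mm high, white pump; origin under its centre. Bystander
- ink_bottle: small amber ink jar 48 mm across, 65 mm high, black cap; origin under its centre. Bystander
- spray_can: fixative spray can 52 mm across, 178 mm high, white with a grey cap, standing on the table; origin under its centre. Bystander
- paint_tube: small white paint tube lying on the table, about 115 mm long and 22 mm high; origin on the table under its middle. Bystander
- mug: white ceramic mug 80 mm across, 90 mm high; origin under its centre. Bystander

How it is judged (in metres and radians):
On the way:
1. the brush tube lies in both notches of the rest, let go, with the board still shut (x of tube_mid in the frame of cradle between -0.03 and 0.03 m and y of tube_mid in the frame of cradle between -0.01 and 0.01 m and z of tube_mid in the frame of cradle between 0.052 and 0.07 m and angle between the z axis of brush_tube and the x axis of cradle, either way round below 0.12 rad and linear speed of brush_tube below 0.03 m/s and contact force between brush_tube and the arm below 0.05 N and contact force between brush_tube and the fingers below 0.05 N and contact force between brush_tube and cradle above 0.3 N and value of joint board below 0.08 rad), for 0.2 s.
At the end, for the whole second after the job is handed in: The brush tube lies released in the rest: its middle within 30 mm along and 10 mm across the rest's centre, along the notches within 7 degrees. The board stands still at 35 degrees, within 6 either way (0.506 to 0.716 rad), carried by the robot alone and still held when the program ends (x of tube_mid in the frame of cradle between -0.03 and 0.03 m and y of tube_mid in the frame of cradle between -0.01 and 0.01 m and z of tube_mid in the frame of cradle between 0.052 and 0.07 m and angle between the z axis of brush_tube and the x axis of cradle, either way round below 0.12 rad and linear speed of brush_tube below 0.03 m/s and contact force between brush_tube and the arm below 0.05 N and contact force between brush_tube and the fingers below 0.05 N and contact force between brush_tube and cradle above 0.3 N and value of joint board between 0.506 and 0.716 rad and velocity of joint board between -0.05 and 0.05 rad/s and (contact force between board and the fingers above 0.5 N or contact force between board and the arm above 0.5 N) and contact force between board and brush_tube below 0.05 N and contact force between board and palette below 0.05 N and contact force between board and brush_can below 0.05 N and contact force between board and water_jar below 0.05 N and contact force between board and soap_pump below 0.05 N and contact force between board and ink_bottle below 0.05 N and contact force between board and spray_can below 0.05 N and contact force between board and paint_tube below 0.05 N and contact force between board and mug below 0.05 N); the arm keeps its last pose, push and grip.
It fails at once if the board is raised with the tube still standing or lying on it (value of joint board above 0.12 rad and contact force between board and brush_tube above 0.1 N).
It fails at once if the tube is dropped onto the table (height (world z) of tube_mid below 0.035 m).
It fails at once if the tube is let go in the air and falls freely by more than about 15 mm (over 0.5 m/s with nothing touching it) (contact force between brush_tube and anything else below 0.01 N and linear speed of brush_tube above 0.5 m/s).
It fails at once if the tube is dropped or pushed hard into the rest (over 40 N) (contact force between brush_tube and cradle above 40 N).
It fails at once if another thing on the table is moved by more than 25 mm (distance of any of palette, brush_can, water_jar, soap_pump, ink_bottle, spray_can, paint_tube, mug from where it was at the start of the episode above 0.025 m).
It also fails if it takes over 61 s, if anything falls off the work surface, if the arm or the gripper's body presses on something with over 40 N, if the wrist force passes 120 N, or if a joint passes its speed limit or range.

## Working session

There is one attempt and no reset: what is moved stays moved. The work goes in short steps, Python scripts to look and compute and a shell command to move; the robot and the scene stay as the last step left them, time stands still between calls to the robot, and variables do not carry over. Pictures are saved under pics/ and viewed, and the job is handed in when it is done.

```bash
ls; mkdir -p pics; cat > h.py <<'E'
import numpy as np, cv2
from scipy.spatial.transform import Rotation as R
from cell import readout, read_camera, camera_params, sign_off, spot_in, pinpoint, env
def snap(cam,fn):
    im=read_camera(cam); cv2.imwrite('pics/'+fn,im[:,:,::-1]); return im
def toworld(cam,p,obs=None):
    c=camera_params(cam); p=np.array(p)
    if 'rvec' in c:
        M=cv2.Rodrigues(np.array(c['rvec'],float))[0]; return M.T@(p-np.array(c['tvec']).ravel())
    H=np.array(c['hand_eye']); q=H[:3,:3]@p+H[:3,3]
    return R.from_euler('xyz',obs['tool_rot'],degrees=True).as_matrix()@q+np.array(obs['tool_pos'])
def proj(cam,P,obs=None):
    c=camera_params(cam); P=np.array(P,float).reshape(-1,3)
    K=np.array([[c['fx'],0,c['cx']],[0,c['fy'],c['cy']],[0,0,1.]])
    if 'rvec' in c:
        return cv2.projectPoints(P,np.array(c['rvec'],float),np.array(c['tvec'],float),K,None)[0].reshape(-1,2)
    T=R.from_euler('xyz',obs['tool_rot'],degrees=True).as_matrix(); H=np.array(c['hand_eye'])
    q=(P-np.array(obs['tool_pos']))@T; q=(q-H[:3,3])@H[:3,:3]; u=q@K.T; return u[:,:2]/u[:,2:]
E
python3 - <<'E'
from h import *
o=readout.get_obs(); print(o, env.grip_point_offset)
for cam in ['scene','side']:
    snap(cam,cam+'0.png')
    for f,n in [(pinpoint,x) for x in ['easel','handle','brush_tube','tube_mid','cradle','cradle_seat','palette','brush_can','water_jar','soap_pump','ink_bottle','spray_can','paint_tube','mug']]:
        r=f(cam,n)
        print(cam,n,[(np.round(toworld(cam,d['at']),3).tolist(),round(d['score'],2)) for d in r[:2]])
print(readout.get_obs()['time_s'])
E
```

```text
pics
{'time_s': 0.0, 'qpos': array([74.77636461, 18.43732267, -4.01611149, 83.1730354 ,  1.29404794,
       78.54029556, -3.26183377]), 'joint_velocities': array([-0.05840914,  0.01021225,  0.02227814, -0.04048248,  0.00718478,
        0.05366924, -0.01071373]), 'effort': array([-3.97588319e-04, -4.91284060e+01, -4.04124185e-01, -3.12527490e+01,
       -6.39976398e-02,  4.36710881e-02,  1.99200526e-04]), 'tool_pos': array([ 0.17932314, -0.62421715,  0.22149762]), 'tool_rot': array([-87.52913093,  89.8944375 , 108.50273926]), 'force': array([-0.22777229, -0.43711412,  0.32076094]), 'wrist_torque': array([-0.03135663, -0.02211525, -0.00497579]), 'grip_width': 0.08696618644376926} 0.0187
scene easel [([0.609, -0.003, 0.004], 0.81), ([0.482, -0.344, 0.0], 0.44)]
scene handle [([0.432, -0.026, 0.058], 0.9), ([0.383, 0.056, -0.0], 0.42)]
scene brush_tube [([0.527, 0.09, 0.066], 0.72)]
scene tube_mid [([0.531, 0.086, 0.161], 0.88), ([0.707, 0.296, 0.001], 0.64)]
scene cradle [([0.484, -0.343, -0.001], 0.67)]
scene cradle_seat [([0.482, -0.344, 0.062], 0.65)]
scene palette [([0.485, 0.358, 0
[... 480 characters left out ...]
sel [([0.612, -0.007, -0.004], 0.75)]
side handle [([0.43, -0.025, 0.059], 0.94)]
side brush_tube [([0.527, 0.085, 0.066], 0.55), ([0.6, 0.51, -0.002], 0.3)]
side tube_mid [([0.533, 0.086, 0.166], 0.83)]
side cradle []
side cradle_seat [([0.482, -0.344, 0.061], 0.75)]
side palette [([0.478, 0.359, 0.004], 0.57)]
side brush_can [([0.627, -0.498, 0.0], 0.74)]
side water_jar [([0.703, 0.291, 0.003], 0.81)]
side soap_pump [([0.6, 0.508, -0.001], 0.79), ([0.526, 0.085, 0.064], 0.25)]
side ink_bottle [([0.707, -0.31, 0.0], 0.65)]
side spray_can [([0.474, -0.613, -0.001], 0.59), ([0.482, -0.342, 0.0], 0.32)]
side paint_tube [([0.379, 0.056, 0.0], 0.58), ([0.704, 0.29, 0.001], 0.33)]
side mug []
1.5
```

View pics/scene0.png

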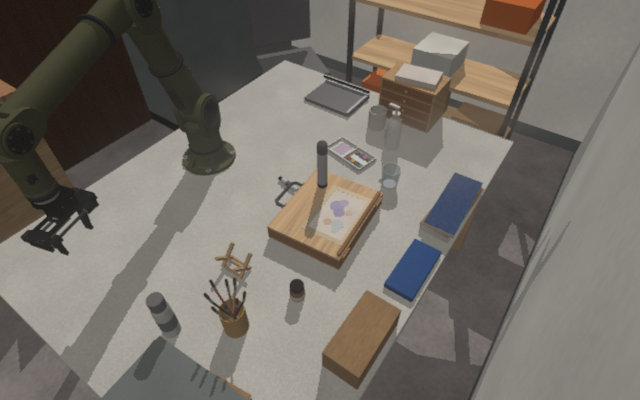

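View pics/side0.png

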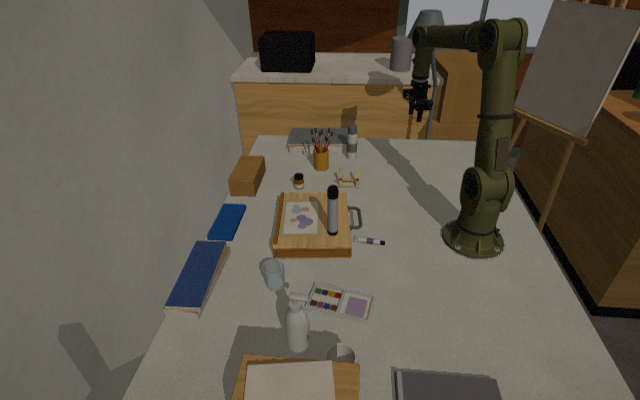

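The cradle is on the right at about (0.48, -0.34), the palette on the left, and the two cameras agree. The tube stands at (0.53, 0.087) on the board. I'll look at the gripper shape and the cradle up close before moving.

```bash
python3 - <<'E'
from h import *
o=readout.get_obs()
T=R.from_euler('xyz',o['tool_rot'],degrees=True).as_matrix(); print(T.round(2))
im=cv2.imread('pics/scene0.png'); a=cv2.resize(im[170:260,0:130],None,fx=4,fy=4,interpolation=2)
b=cv2.resize(im[230:290,200:270],None,fx=4,fy=4,interpolation=2)
s=cv2.imread('pics/side0.png'); c=cv2.resize(s[60:130,390:450],None,fx=4,fy=4,interpolation=2)
d=cv2.resize(s[150:280,260:390],None,fx=3,fy=3,interpolation=2)
W=np.zeros((600,800,3),np.uint8)
W[:360,:520]=a; W[:280,520:760]=c[:280]
W[360:600,:280]=b; cv2.imwrite('pics/crop0.png',W); cv2.imwrite('pics/crop1.png',d)
print(camera_params('wrist'))
E
```

```text
[[-0.    0.28 -0.96]
 [-0.   -0.96 -0.28]
 [-1.    0.    0.  ]]
{'fx': 343.5430788250326, 'fy': 343.5430788250326, 'cx': 317.2293369553775, 'cy': 201.33762036139103, 'hand_eye': array([[-2.31357565e-04, -2.64795368e-01,  9.64304599e-01,
        -1.62014272e-01],
       [ 9.99999620e-01,  7.49264452e-04,  4.45667514e-04,
         1.91610045e-04],
       [-8.40529850e-04,  9.64304336e-01,  2.64795094e-01,
        -7.17635741e-02],
       [ 0.00000000e+00,  0.00000000e+00,  0.00000000e+00,
         1.00000000e+00]])}
```

View pics/crop0.png

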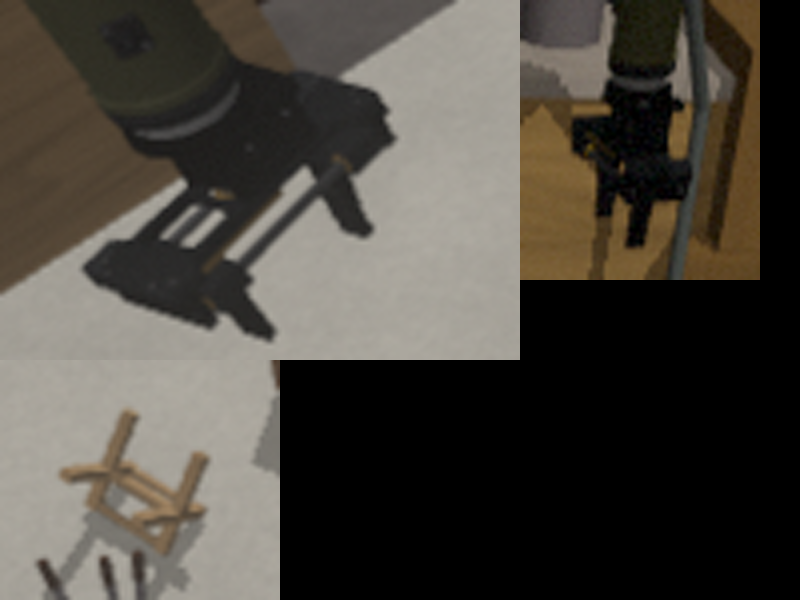

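View pics/crop1.png

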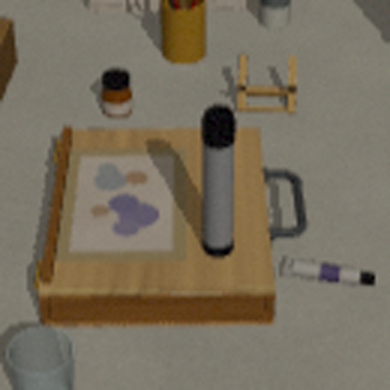

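The gripper body is 190 mm wide along the jaws, which matters for the handle. The moves can only shift the tool and yaw it, so the plan is:
1. Grip the tube near its top and tip it onto the board by pivoting it in the pads.
2. Regrasp it at the middle and carry it to the rest.

First I'll rise and look at the rest on the way.

```bash
python3 -m pendant '{"xyz":[[0.03,0.03,0.02],[0.04,0.035,0.02],[0.04,0.04,0.02],[0.04,0.04,0.01],[0.04,0.04,0],[0.04,0.035,0],[0.03,0.03,0],[0,0,0]],"turn":[0,0,0,0,0,0,0,0]}' 1
python3 - <<'E'
from h import *
o=readout.get_obs(); print(o['tool_pos'],o['tool_rot'])
snap('wrist','w1.png')
for n in ['cradle','cradle_seat']:
  print(n,[(toworld('wrist',d['at'],o).round(4),d['score']) for d in pinpoint('wrist',n)[:2]])
E
```

```text
time_s: 2.5
tool_pos: [0.4448, -0.3649, 0.2954]
tool_rot: [133.8, 89.8, -30.3]
force: [-1.0, -0.8, 0.2]
grip_width: 0.0873
[ 0.44484523 -0.36487487  0.29536745] [133.82228243  89.84495244 -30.2790796 ]
cradle [(array([ 0.4818, -0.345 , -0.0008]), 0.86)]
cradle_seat [(array([ 0.4838, -0.3419,  0.062 ]), 0.8)]
```

View pics/w1.png

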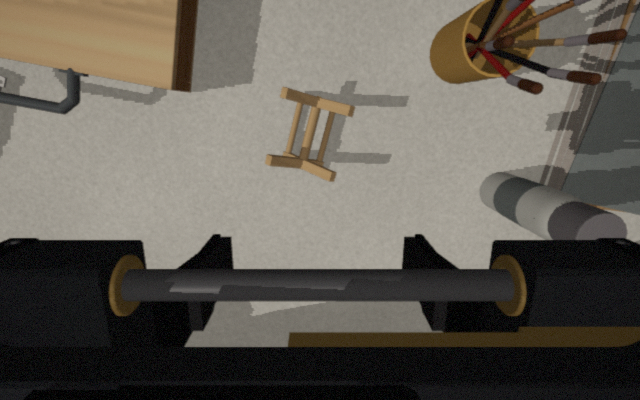

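Crossed slats are clear at pixels (285,92), (351,110), (269,160) and (333,177). Next I compute the rest's yaw.

```bash
cat >> h.py <<'E'
def ray(cam,uv,z,obs=None):
    c=camera_params(cam); out=[]
    for u,v in uv:
        d=np.array([(u-c['cx'])/c['fx'],(v-c['cy'])/c['fy'],1.])
        a=toworld(cam,[0,0,0],obs); b=toworld(cam,d,obs); out.append(a+(b-a)*(z-a[2])/(b-a)[2])
    return np.array(out)
E
python3 - <<'E'
from h import *
o=readout.get_obs(); im=read_camera('wrist')
P=ray('wrist',[(285,92),(351,110),(269,160),(333,177)],0.068,o); print(P.round(4))
f=(P[0]+P[1])/2; n=(P[2]+P[3])/2; d=f-n; print('mid',(f+n)/2,'yaw',np.degrees(np.arctan2(d[1],d[0])),np.linalg.norm(d))
a=P[0]-P[1];b=P[2]-P[3];print([np.degrees(np.arctan2(-v[0],v[1])) for v in (a,b)], [np.linalg.norm(v) for v in (a,b)])
T=R.from_euler('xyz',o['tool_rot'],degrees=True).as_matrix(); print('tool y',T[:,1], 'jaw normal yaw',np.degrees(np.arctan2(T[0,1],-T[1,1])))
# overlay
for yaw in (-10,-12,-15):
  c,s=np.cos(np.radians(yaw)),np.sin(np.radians(yaw))
  ctr=np.array([0.4825,-0.3438,0]); Q=[ctr+[c*x-s*y,s*x+c*y,z] for x,y,z in [(38,42,70),(38,-42,70),(-38,42,70),(-38,-42,70)] for x,y,z in [(x/1e3,y/1e3,z/1e3)]]
  print(yaw,proj('wrist',Q,o).round(0).tolist())
cv2.imwrite('pics/c2.png',cv2.resize(im[:220,200:420,::-1],None,fx=3.5,fy=2.7))
E
```

```text
[[ 0.5157 -0.3143  0.068 ]
 [ 0.5167 -0.3884  0.068 ]
 [ 0.4394 -0.3146  0.068 ]
 [ 0.4398 -0.3902  0.068 ]]
mid [ 0.47792314 -0.35184946  0.068     ] yaw 0.7653157294883505 0.0766381209973937
[np.float64(0.7637923997662229), np.float64(0.32093640144445046)] [np.float64(0.07417032655621177), np.float64(0.07557985887707336)]
tool y [ 0.26525902 -0.96417199  0.0031664 ] jaw normal yaw 15.382423643331926
-10 [[283.0, 80.0], [353.0, 115.0], [255.0, 145.0], [323.0, 176.0]]
-12 [[284.0, 79.0], [353.0, 116.0], [255.0, 143.0], [321.0, 177.0]]
-15 [[287.0, 78.0], [354.0, 119.0], [254.0, 140.0], [319.0, 178.0]]
```

View pics/c2.png

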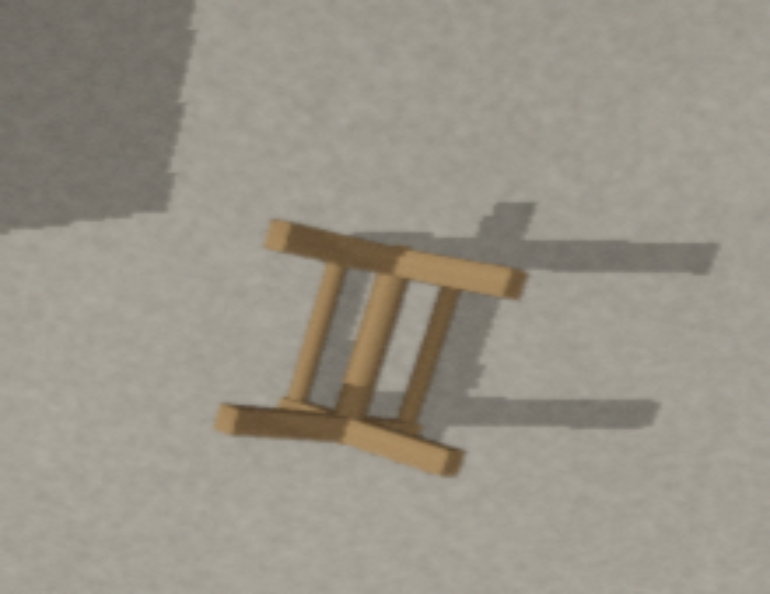

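```bash
python3 - <<'E'
from h import *
o=readout.get_obs(); print(o['tool_pos'])
P=ray('wrist',[(280,87),(349,105.5),(265.5,155.5),(330,172)],0.068,o); print(P.round(4))
f=(P[0]+P[1])/2; n=(P[2]+P[3])/2; d=f-n; print('mid',(f+n)/2,'yaw',np.degrees(np.arctan2(d[1],d[0])),np.linalg.norm(d))
a=P[0]-P[1];b=P[2]-P[3];print([np.degrees(np.arctan2(-v[0],v[1])) for v in (a,b)])
for n in ['cradle','cradle_seat','handle','easel']:
  print(n,[(toworld('wrist',d['at'],o).round(4),round(d['score'],2)) for d in pinpoint('wrist',n)[:2]])
E
```

```text
[ 0.4402348  -0.37050893  0.29499263]
[[ 0.5189 -0.3085  0.068 ]
 [ 0.5202 -0.3856  0.068 ]
 [ 0.443  -0.3101  0.068 ]
 [ 0.444  -0.3858  0.068 ]]
mid [ 0.48153805 -0.34749948  0.068     ] yaw 0.6760609699548205 0.0760748338693337
[np.float64(0.9583263947385438), np.float64(0.8163995383049938)]
cradle [(array([ 0.4774, -0.3423, -0.0016]), 0.73)]
cradle_seat [(array([ 0.4819, -0.3418,  0.0602]), 0.73)]
handle [(array([ 0.4296, -0.0242,  0.0573]), 0.6)]
easel []
```

```bash
python3 -m pendant '{"xyz":[[0.009,0.03,0],[0.009,0.05,0],[0.009,0.05,0],[0.009,0.05,0],[0.009,0.05,0],[0.009,0.05,0],[0.009,0.05,0],[0.009,0.05,0],[0.01,0.04,0],[0.005,0.02,0]],"turn":[-0.05,-0.05,-0.05,0,0,0,0,0,0,0]}'
python3 -m pendant '{"xyz":[[0,0,0],[0,0,0]],"turn":[0,0]}'
python3 - <<'E'
from h import *
o=readout.get_obs(); print(o['tool_pos'])
T=R.from_euler('xyz',o['tool_rot'],degrees=True).as_matrix(); print('jaw yaw',np.degrees(np.arctan2(T[0,1],-T[1,1])))
snap('wrist','w3.png')
for n in ['brush_tube','tube_mid','handle','easel']:
  print(n,[(toworld('wrist',d['at'],o).round(4),round(d['score'],2)) for d in pinpoint('wrist',n)[:2]])
print(readout.get_obs()['tool_pos'])
E
```

```text
time_s: 4.15
tool_pos: [0.5248, 0.0746, 0.2955]
tool_rot: [119.3, 89.7, -55.4]
force: [0.5, -0.0, 0.4]
grip_width: 0.0873
time_s: 4.4
tool_pos: [0.5247, 0.0744, 0.2954]
tool_rot: [115.4, 89.7, -59.2]
force: [0.5, 0.1, -0.3]
grip_width: 0.087
[0.52472263 0.07436929 0.29542908]
jaw yaw 5.362302959957198
brush_tube [(array([0.5309, 0.0827, 0.0626]), 0.79)]
tube_mid [(array([0.5274, 0.0845, 0.1664]), 0.56)]
handle [(array([ 0.4312, -0.021 ,  0.0586]), 0.9)]
easel [(array([ 0.6117, -0.0061, -0.0054]), 0.56)]
[0.52473813 0.07478765 0.29553121]
```

View pics/w3.png

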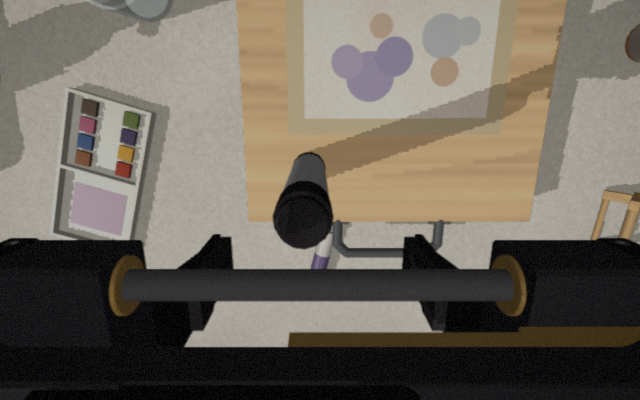

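```bash
python3 - <<'E'
from h import *
o=readout.get_obs(); print(o['time_s'])
print('top',ray('wrist',[(303,219)],0.265,o).round(4))
print('leg base/bar corners',ray('wrist',[(338,224),(440,222),(342,250),(437,250),(390,253)],0.06,o).round(4).tolist())
im=cv2.imread('pics/w3.png'); cv2.imwrite('pics/c3.png',cv2.resize(im[150:270,260:460],None,fx=4,fy=4,interpolation=2))
E
```

```text
4.65
top [[0.5322 0.0834 0.265 ]]
leg base/bar corners [[0.4621, 0.0419, 0.06], [0.4762, -0.082, 0.06], [0.4285, 0.0331, 0.06], [0.4395, -0.0851, 0.06], [0.4301, -0.0272, 0.06]]
```

View pics/c3.png

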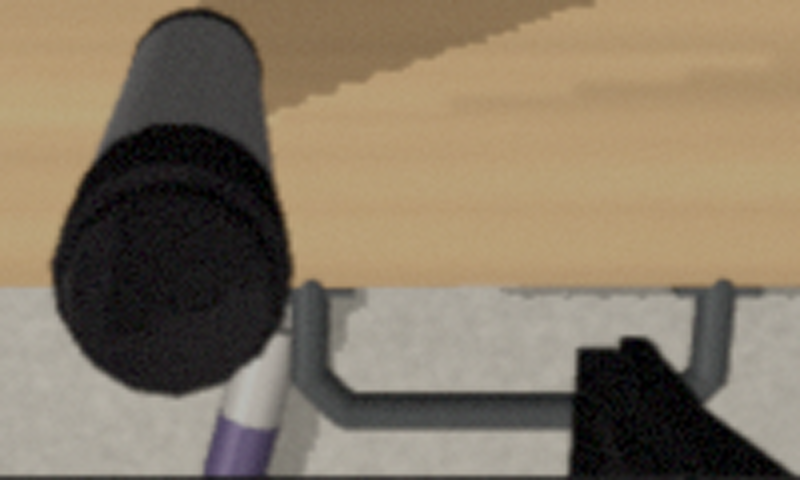

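```bash
python3 -m pendant '{"xyz":[[0.006,0.010,0],[0,0,-0.02],[0,0,-0.03],[0,0,-0.025],[0,0,-0.014],[0,0,0]],"turn":[0.02,0,0,0,0,0]}'
python3 -m pendant '{"xyz":[[0,0,0],[0,0,0],[0,0,0],[0,0,0],[0,0,0],[0,0,0]],"turn":[0,0,0,0,0,0]}' 0.3 15
python3 - <<'E'
from h import *
print(readout.get_obs())
snap('side','s4.png'); 
E
```

```text
time_s: 5.4
tool_pos: [0.533, 0.0873, 0.2051]
tool_rot: [153.4, 89.6, -19.9]
force: [-0.6, -0.7, 0.1]
grip_width: 0.087
time_s: 6.15
tool_pos: [0.535, 0.0878, 0.2083]
tool_rot: [162.5, 89.3, -10.7]
force: [0.4, -0.9, 1.1]
grip_width: 0.0379
{'time_s': 6.15, 'qpos': array([ 25.39576812,   8.17665634, -40.86501987,  99.07237568,
         5.86124829,  74.1857574 , -99.99653715]), 'joint_velocities': array([-0.01605286, -0.10302567,  0.08824826,  0.10350335, -0.10383263,
       -0.13778933,  0.09457065]), 'effort': array([-1.37847601e-03, -3.20065463e+01, -2.86727004e+00, -3.12600696e+01,
       -4.49232466e-03, -1.42446267e-01, -1.04815666e-03]), 'tool_pos': array([0.53501295, 0.08777988, 0.20831511]), 'tool_rot': array([162.52463024,  89.31484922, -10.74885788]), 'force': array([ 0.3590168 , -0.934719  ,  1.14435514]), 'wrist_torque': array([-0.10667427,  0.01970659, -0.02679397]), 'grip_width': 0.03791507995044626}
```

View pics/s4.png

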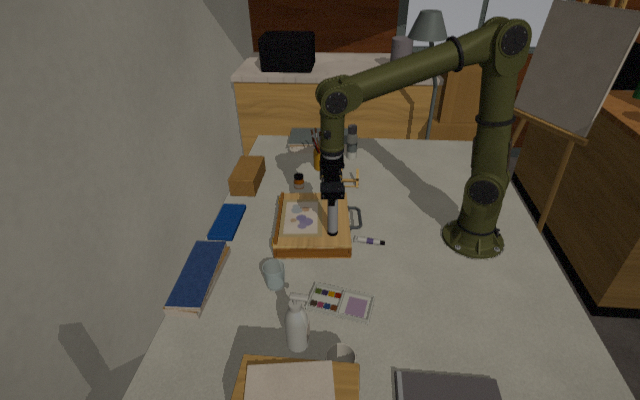

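Tube gripped (37.9 mm). Next I lift it slightly and shift it toward the handle edge so there's room to lay it along +x.

```bash
python3 -m pendant '{"xyz":[[0,0,0.012],[-0.015,-0.002,0],[-0.018,-0.002,0],[-0.018,-0.002,0],[0,0,0],[0,0,0]],"turn":[0,0,0,0,0,0]}'
python3 - <<'E'
from h import *
o=readout.get_obs();print(o['qpos'].round(1))
T=R.from_euler('xyz',o['tool_rot'],degrees=True).as_matrix(); print('jaw yaw',np.degrees(np.arctan2(T[0,1],-T[1,1])),T[:,0])
s=snap('side','s5.png'); cv2.imwrite('pics/c5.png',cv2.resize(s[150:280,260:390,::-1],None,fx=4,fy=4,interpolation=2))
E
```

```text
time_s: 6.95
tool_pos: [0.4837, 0.0823, 0.2234]
tool_rot: [166.9, 89.2, -6.4]
force: [-1.2, 0.5, -1.5]
grip_width: 0.0376
[ 28.2  -0.3 -40.5 104.4   0.   75.1 -95.6]
jaw yaw 6.756433468654148 [ 0.01368768 -0.00152831 -0.99990515]
```

View pics/c5.png

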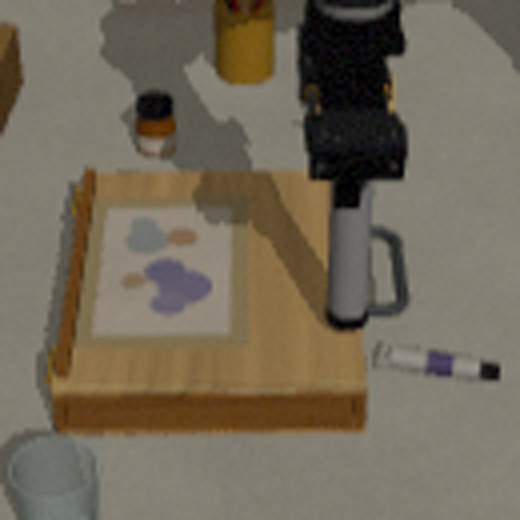

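```bash
python3 -m pendant '{"xyz":[[0,0,-0.010],[0,0,-0.007],[0,0,0],[0.021,0.0024,0.0],[0.021,0.0024,-0.001],[0.020,0.0023,-0.005],[0.020,0.0023,-0.007],[0,0,0]],"turn":[0,0,0,0,0,0,0,0]}' - 12
python3 - <<'E'
from h import *
o=readout.get_obs();print(o['qpos'].round(1))
s=snap('side','s6.png'); cv2.imwrite('pics/c6.png',cv2.resize(s[150:280,260:390,::-1],None,fx=4,fy=4,interpolation=2))
E
```

```text
time_s: 8.0
tool_pos: [0.5724, 0.0925, 0.1939]
tool_rot: [175.1, 88.9, 1.8]
force: [1.2, -0.2, 1.6]
grip_width: 0.0379
[  23.7   13.8  -41.1   95.5    9.7   73.2 -102.5]
```

View pics/c6.png

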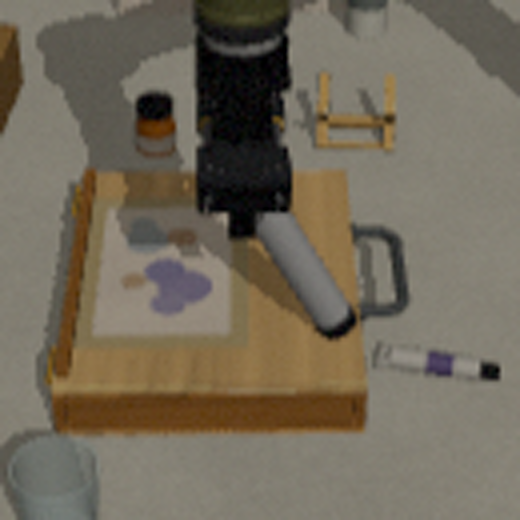

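Tilting works, at about 32° now. Continue.

```bash
python3 -m pendant '{"xyz":[[0.016,0.0018,-0.009],[0.016,0.0018,-0.011],[0.015,0.0017,-0.014],[0.014,0.0016,-0.017],[0,0,0]],"turn":[0,0,0,0,0]}'
python3 -m pendant '{"xyz":[[0.011,0.0012,-0.018],[0.010,0.0011,-0.019],[0,0,0]],"turn":[0,0,0]}'
python3 - <<'E'
from h import *
o=readout.get_obs();print(o['qpos'].round(1))
T=R.from_euler('xyz',o['tool_rot'],degrees=True).as_matrix(); print('jaw yaw',np.degrees(np.arctan2(T[0,1],-T[1,1])),T[:,0])
s=snap('side','s7.png'); cv2.imwrite('pics/c7.png',cv2.resize(s[150:280,260:390,::-1],None,fx=4,fy=4,interpolation=2))
E
```

```text
time_s: 8.68
tool_pos: [0.6353, 0.0999, 0.1458]
tool_rot: [172.2, 88.5, -1.1]
force: [-1.3, -0.1, -0.6]
grip_width: 0.0375
time_s: 9.05
tool_pos: [0.6551, 0.1022, 0.109]
tool_rot: [170.1, 88.5, -3.1]
force: [-0.7, -0.3, -0.6]
grip_width: 0.0375
[  17.4   27.8  -37.9   89.3   18.6   67.8 -107.2]
jaw yaw 6.7604590410530765 [ 0.02598213 -0.00141665 -0.9996614 ]
```

View pics/c7.png

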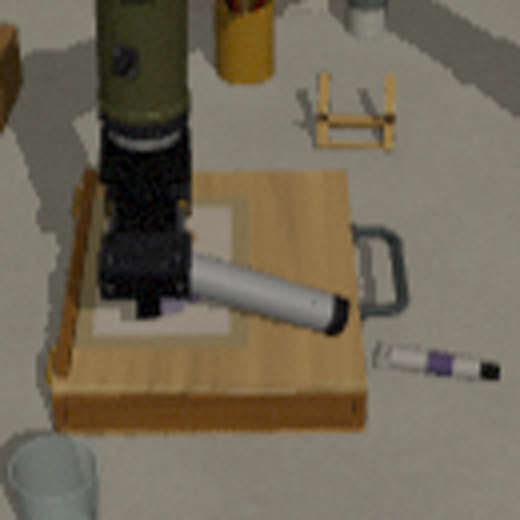

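```bash
python3 -m pendant '{"xyz":[[0.004,0.0005,-0.014],[0.004,0.0005,-0.014],[0.001,0,-0.009],[0,0,0],[0,0,0]],"turn":[0,0,0,0,0]}'
python3 - <<'E'
from h import *
o=readout.get_obs();print(o['qpos'].round(1),o['tool_pos'])
s=snap('side','s8.png'); cv2.imwrite('pics/c8.png',cv2.resize(s[150:280,260:390,::-1],None,fx=4,fy=4,interpolation=2))
E
```

```text
time_s: 9.72
tool_pos: [0.6646, 0.1036, 0.0714]
tool_rot: [170.0, 88.4, -3.2]
force: [0.4, 0.3, -0.4]
grip_width: 0.0376
[  16.3   30.8  -36.9   89.8   20.5   64.7 -108.3] [0.66463633 0.10357551 0.07136181]
```

View pics/c8.png

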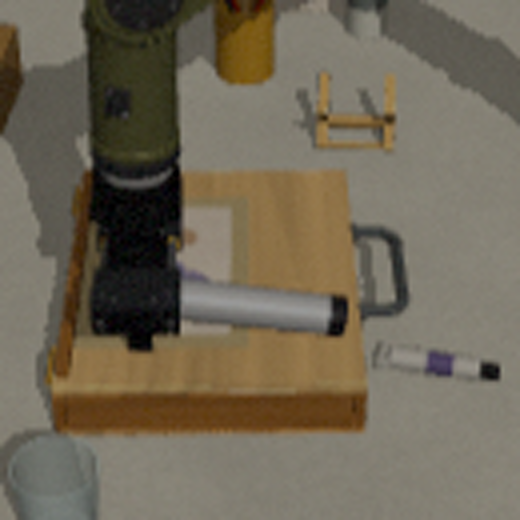

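```bash
python3 -m pendant '{"xyz":[[0,0,-0.004],[0,0,0]],"turn":[0,0]}'
python3 -m pendant '{"xyz":[[0,0,0],[0,0,0],[0,0,0],[0,0,0]],"turn":[0,0,0,0]}' 0.54
python3 - <<'E'
from h import *
o=readout.get_obs();print(o['tool_pos'])
s=snap('side','s9.png'); cv2.imwrite('pics/c9.png',cv2.resize(s[150:280,260:390,::-1],None,fx=4,fy=4,interpolation=2))
print([(toworld('side',d['at']).round(4),round(d['score'],2)) for d in pinpoint('side','tube_mid')[:2]])
E
```

```text
time_s: 10.02
tool_pos: [0.6649, 0.1036, 0.0678]
tool_rot: [170.1, 88.3, -3.1]
force: [-0.9, -1.0, -0.9]
grip_width: 0.0375
time_s: 10.52
tool_pos: [0.6652, 0.1037, 0.0685]
tool_rot: [170.4, 88.3, -2.9]
force: [0.4, -0.3, 0.7]
grip_width: 0.0471
[0.66518798 0.10373214 0.06845546]
[(array([0.5858, 0.0965, 0.0842]), 0.72)]
```

View pics/c9.png

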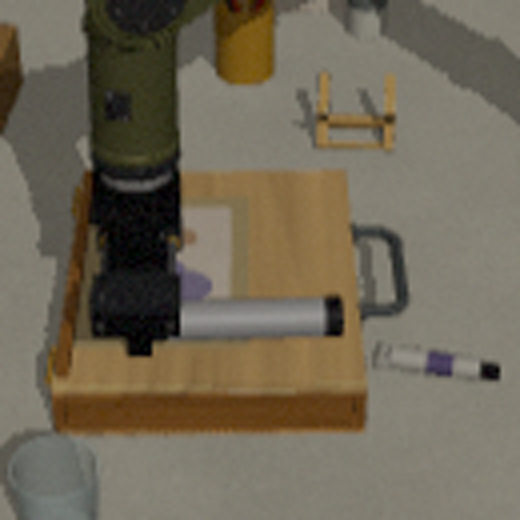

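```bash
python3 - <<'E'
from h import *
f=ray('side',[(345.5,228.7),(345.5,226)],0.084);print(f, f[0]+0.1*np.array([.9936,.113,0]))
o=readout.get_obs()
r=[(toworld('scene',d['at']).round(4),round(d['score'],2)) for d in pinpoint('scene','tube_mid')[:2]] if read_camera('scene') is not None else 0
print(r)
o=readout.get_obs(); snap('wrist','w9.png')
print([(toworld('wrist',d['at'],o).round(4),round(d['score'],2)) for d in pinpoint('wrist','tube_mid')[:2]])
E
```

```text
[[0.48004682 0.08267427 0.084     ]
 [0.4806531  0.06709531 0.084     ]] [0.57940682 0.09397427 0.084     ]
[(array([0.58  , 0.0948, 0.0804]), 0.68)]
[]
```

View pics/w9.png

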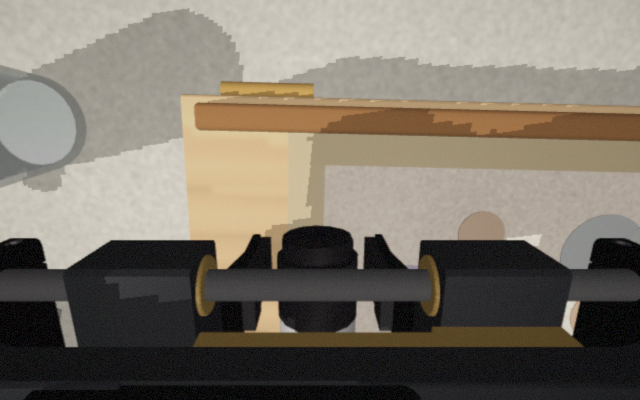

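```bash
python3 - <<'E'
from h import *
o=readout.get_obs(); print(ray('wrist',[(317,228),(317,233)],0.103,o), ray('wrist',[(317,245)],0.095,o),o['time_s'])
E
```

```text
[[0.6896522  0.10653698 0.103     ]
 [0.68758735 0.10628993 0.103     ]] [[0.67953751 0.10529066 0.095     ]] 10.825
```

```bash
python3 -m pendant '{"xyz":[[-0.02,-0.0023,0],[-0.02,-0.0023,0],[-0.02,-0.0023,0],[-0.021,-0.0023,0],[0,0,0],[0,0,0]],"turn":[0,0,0,0,0,0]}'
python3 - <<'E'
from h import *
o=readout.get_obs();print(o['tool_pos'],o['qpos'].round(1))
snap('wrist','w10.png')
print([(toworld('wrist',d['at'],o).round(4),round(d['score'],2)) for d in pinpoint('wrist','tube_mid')[:2]])
print(ray('wrist',[(317,130)],0.103,o))
s=snap('side','s10.png'); cv2.imwrite('pics/c10.png',cv2.resize(s[150:280,260:390,::-1],None,fx=4,fy=4,interpolation=2))
E
```

```text
time_s: 11.58
tool_pos: [0.5831, 0.0945, 0.0687]
tool_rot: [171.3, 88.2, -1.9]
force: [-0.6, 0.2, 0.4]
grip_width: 0.0472
[0.58310829 0.09447225 0.06865018] [  21.2   21.7  -39.5  102.3   16.4   59.9 -107.5]
[(array([0.5807, 0.0963, 0.0822]), 0.63)]
[[0.6452309  0.10177116 0.103     ]]
```

View pics/w10.png

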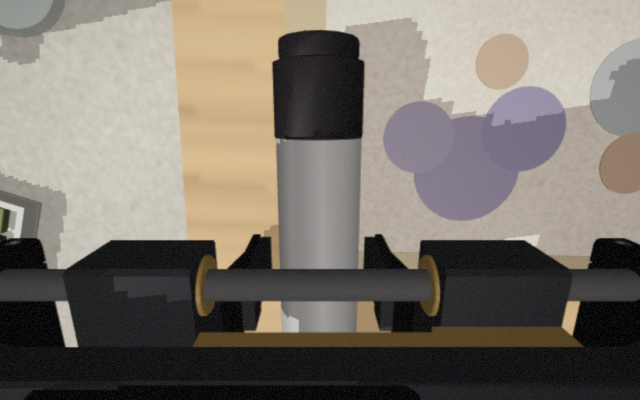

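View pics/c10.png

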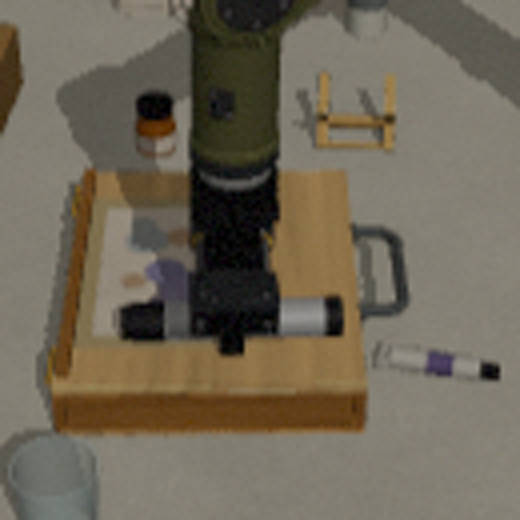

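```bash
python3 -m pendant '{"xyz":[[0,0,0],[0,0,0],[0,0,0],[0,0,0.02],[0,0,0.03],[-0.005,-0.01,0.03],[-0.01,-0.02,0.015]],"turn":[0,0,0,0,0,0,0]}' 0.3 30
python3 -m pendant '{"xyz":[[-0.01,-0.035,0],[-0.01,-0.05,0],[-0.01,-0.05,0],[-0.01,-0.05,0],[-0.01,-0.05,0],[-0.01,-0.05,0],[-0.01,-0.045,0],[-0.01,-0.04,0],[0,-0.02,0],[0,0,0]],"turn":[0,-0.025,-0.025,-0.025,-0.025,0,0,0,0,0]}'
python3 -m pendant '{"xyz":[[0,0,0],[0,0,0]],"turn":[0,0]}'
python3 - <<'E'
from h import *
o=readout.get_obs();print(o['tool_pos'],o['qpos'].round(1))
T=R.from_euler('xyz',o['tool_rot'],degrees=True).as_matrix(); print('jaw yaw',np.degrees(np.arctan2(T[0,1],-T[1,1])),T[:,0])
snap('wrist','w11.png')
for n in ['cradle','cradle_seat','tube_mid']:
  print(n,[(toworld('wrist',d['at'],o).round(4),round(d['score'],2)) for d in pinpoint('wrist',n)[:2]])
s=snap('side','s11.png'); cv2.imwrite('pics/c11.png',cv2.resize(s[110:240,260:390,::-1],None,fx=4,fy=4,interpolation=2))
E
```

```text
time_s: 12.6
tool_pos: [0.5674, 0.0671, 0.1679]
tool_rot: [177.1, 88.3, 4.2]
force: [0.2, 0.1, -1.1]
grip_width: 0.0376
time_s: 13.85
tool_pos: [0.4874, -0.3323, 0.184]
tool_rot: [170.2, 87.2, -8.3]
force: [0.6, 0.9, -1.2]
grip_width: 0.0373
time_s: 14.1
tool_pos: [0.4894, -0.328, 0.1844]
tool_rot: [172.5, 87.1, -5.8]
force: [-0.6, 0.2, -1.4]
grip_width: 0.0374
[ 0.48943095 -0.32795088  0.18438598] [ 54.4  11.9 -25.5  96.7   4.2  69.9 -60. ]
jaw yaw 1.7505059635134108 [ 0.04987424 -0.00503822 -0.9987428 ]
cradle []
cradle_seat []
tube_mid [(array([ 0.4851, -0.3274,  0.1994]), 0.71)]
```

View pics/w11.png

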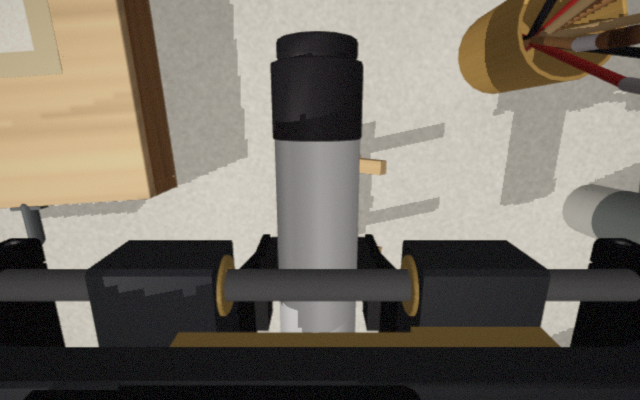

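View pics/c11.png

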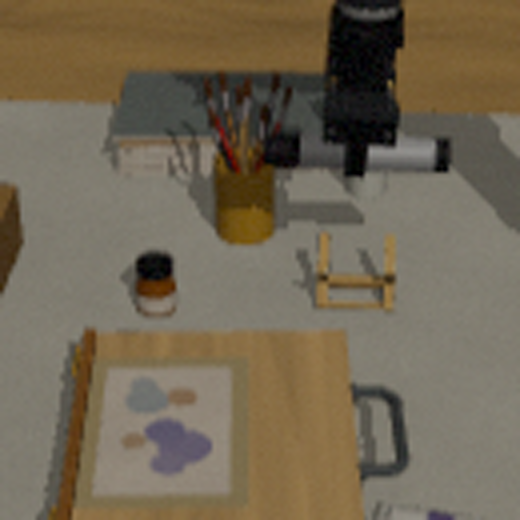

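```bash
python3 -m pendant '{"xyz":[[-0.004,-0.012,-0.01],[0,-0.003,-0.03],[0,0,-0.03],[0,0,-0.025],[0,0,-0.01],[0,0,0],[0,0,0]],"turn":[-0.015,0,0,0,0,0,0]}'
python3 - <<'E'
from h import *
o=readout.get_obs();print(o['tool_pos'],o['qpos'].round(1))
T=R.from_euler('xyz',o['tool_rot'],degrees=True).as_matrix(); print('jaw yaw',np.degrees(np.arctan2(T[0,1],-T[1,1])),T[:,0])
im=snap('wrist','w12.png')
s=snap('side','s12.png'); cv2.imwrite('pics/c12.png',cv2.resize(s[110:240,290:420,::-1],None,fx=4,fy=4,interpolation=2))
s=snap('scene','sc12.png'); cv2.imwrite('pics/d12.png',cv2.resize(s[190:320,160:290,::-1],None,fx=4,fy=4,interpolation=2))
E
```

```text
time_s: 15.22
tool_pos: [0.4818, -0.3501, 0.0745]
tool_rot: [168.8, 87.2, -10.9]
force: [0.3, -0.4, -1.0]
grip_width: 0.0376
[ 0.48177668 -0.35014646  0.0745098 ] [ 54.5  18.3 -23.8 102.5   7.4  58.2 -61.4]
jaw yaw 0.34045215790661143 [ 0.04855741 -0.00930807 -0.99877702]
```

View pics/w12.png

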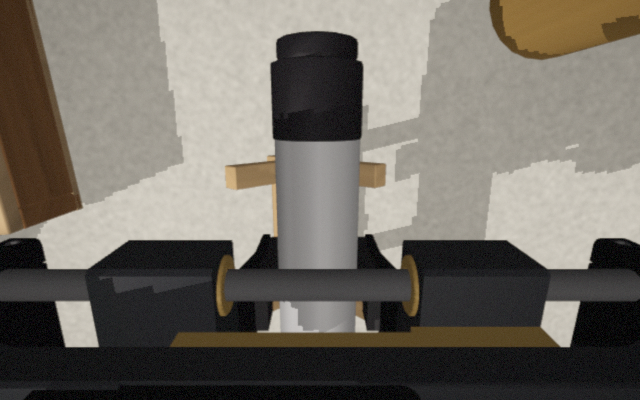

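View pics/c12.png

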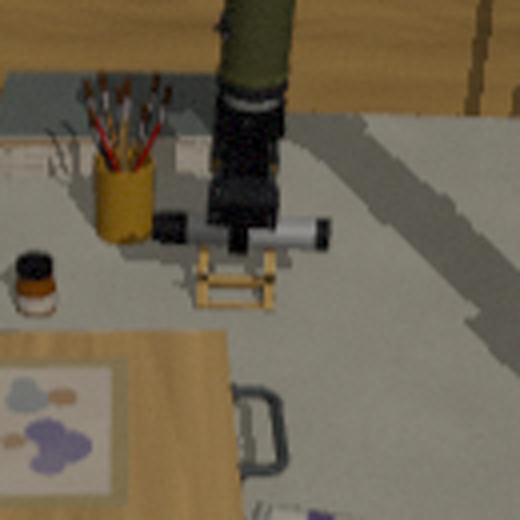

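View pics/d12.png

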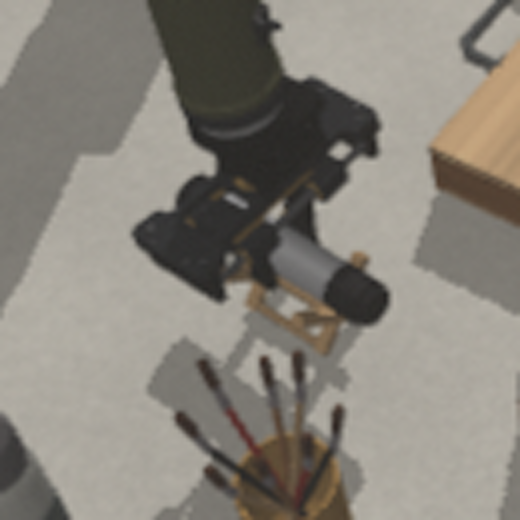

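```bash
python3 -m pendant '{"xyz":[[0,0.0055,0],[0,0,0]],"turn":[0.005,0]}'
python3 - <<'E'
from h import *
o=readout.get_obs();print(o['tool_pos'])
im=snap('wrist','w13.png'); cv2.imwrite('pics/c13.png',cv2.resize(im[20:220,200:420,::-1],None,fx=3.5,fy=3,interpolation=2))
E
```

```text
time_s: 15.62
tool_pos: [0.4827, -0.3442, 0.0759]
tool_rot: [167.6, 87.0, -11.7]
force: [0.1, 0.6, -2.0]
grip_width: 0.0373
[ 0.48265061 -0.34419173  0.0758797 ]
```

View pics/c13.png

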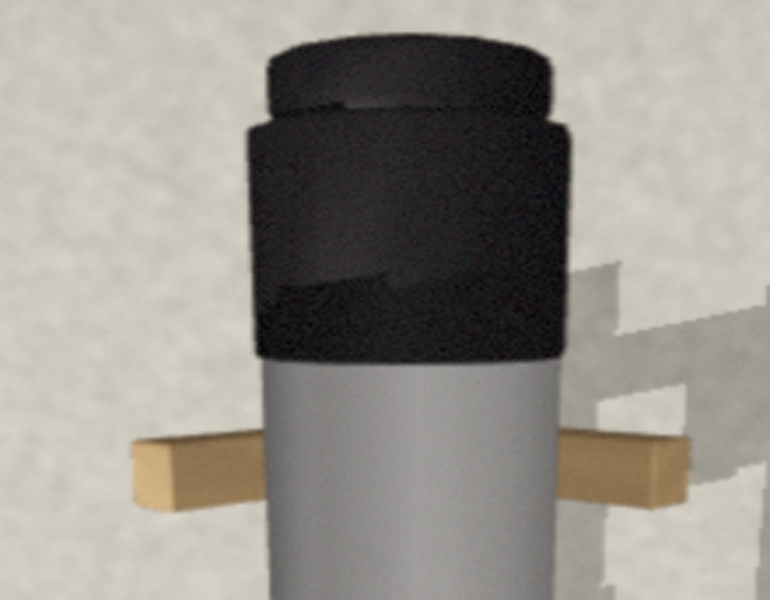

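```bash
python3 -m pendant '{"xyz":[[0,0,-0.012],[0,0,-0.010],[0,0,-0.004],[0,0,0]],"turn":[0,0,0,0]}' - 20
python3 -m pendant '{"xyz":[[0,0,-0.002],[0,0,0]],"turn":[0,0]}' - 12
```

```text
time_s: 16.18
tool_pos: [0.4819, -0.3445, 0.0473]
tool_rot: [167.7, 87.1, -11.6]
force: [0.9, 0.0, -1.9]
grip_width: 0.0375
time_s: 16.42
tool_pos: [0.4825, -0.3449, 0.0464]
tool_rot: [167.0, 87.1, -12.3]
force: [-0.3, 0.9, -0.8]
grip_width: 0.0375
```

```bash
python3 -m pendant '{"xyz":[[0,0,-0.0015],[0,0,0]],"turn":[0,0]}'
python3 -m pendant '{"xyz":[[0,0,0],[0,0,0],[0,0,0],[0,0,0]],"turn":[0,0,0,0]}' 0.6
python3 - <<'E'
from h import *
im=snap('wrist','w14.png');s=snap('side','s14.png'); cv2.imwrite('pics/c14.png',cv2.resize(s[110:240,290:420,::-1],None,fx=4,fy=4,interpolation=2))
for cam in ['side']:
  print([(toworld(cam,d['at']).round(4),round(d['score'],2)) for d in pinpoint(cam,'tube_mid')[:2]])
E
```

```text
time_s: 16.68
tool_pos: [0.4828, -0.3449, 0.0464]
tool_rot: [166.4, 87.0, -12.9]
force: [-0.3, 0.4, -1.7]
grip_width: 0.0376
time_s: 17.18
tool_pos: [0.4834, -0.3454, 0.0464]
tool_rot: [165.8, 86.9, -13.5]
force: [-0.5, 0.4, -0.3]
grip_width: 0.0518
[(array([0.3785, 0.0578, 0.    ]), 0.68), (array([ 0.4828, -0.3447,  0.0629]), 0.53)]
```

View pics/c14.png

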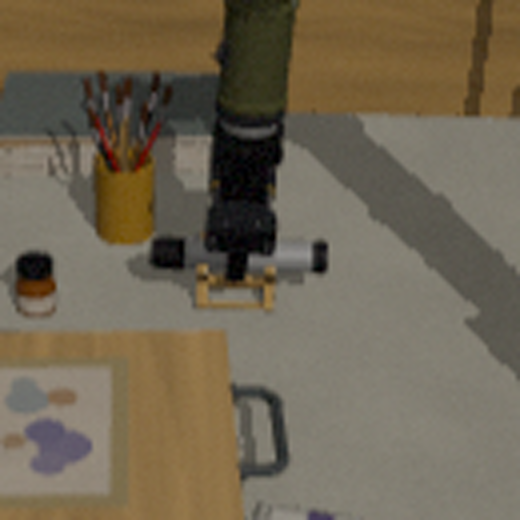

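View pics/w14.png

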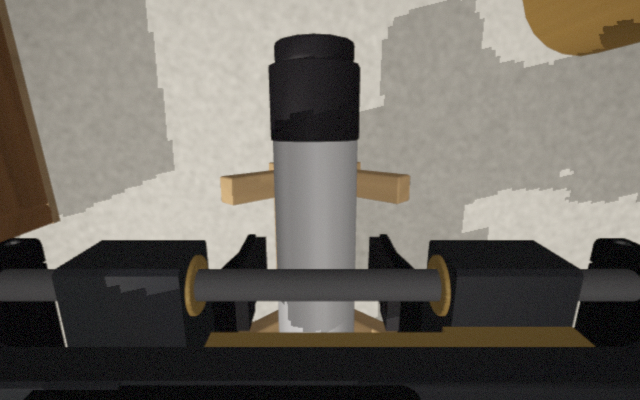

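Tube released, lying in both notches: measured mid (0.483, -0.345, 0.063) against the seat at (0.482, -0.344, 0.062). Retreat straight up and look again.

```bash
python3 -m pendant '{"xyz":[[0,0,0.01],[0,0,0.02],[0,0,0.03],[0,0,0.04],[0,0,0.04],[-0.03,0.02,0.03],[-0.03,0.03,0.02],[0,0,0]],"turn":[0,0,0,0,0,0,0,0]}'
python3 - <<'E'
from h import *
o=readout.get_obs();print(o['tool_pos'],o['qpos'].round(1))
T=R.from_euler('xyz',o['tool_rot'],degrees=True).as_matrix(); print('jaw yaw',np.degrees(np.arctan2(T[0,1],-T[1,1])),T[:,0])
im=snap('wrist','w15.png')
for n in ['tube_mid','cradle_seat','handle']:
  print(n,[(toworld('wrist',d['at'],o).round(4),round(d['score'],2)) for d in pinpoint('wrist',n)[:2]])
E
```

```text
time_s: 18.32
tool_pos: [0.4226, -0.2935, 0.2476]
tool_rot: [163.8, 86.7, -15.5]
force: [0.4, -0.0, 0.2]
grip_width: 0.0523
[ 0.42258756 -0.29351191  0.24758302] [ 58.1  -0.3 -25.2 101.7  -1.2  75.4 -56.2]
jaw yaw 0.714364969460966 [ 0.0560934  -0.01552824 -0.99830477]
tube_mid [(array([ 0.4786, -0.3432,  0.0616]), 0.95)]
cradle_seat []
handle [(array([ 0.4822, -0.3429,  0.0653]), 0.62), (array([ 0.4278, -0.026 ,  0.0559]), 0.57)]
```

View pics/w15.png

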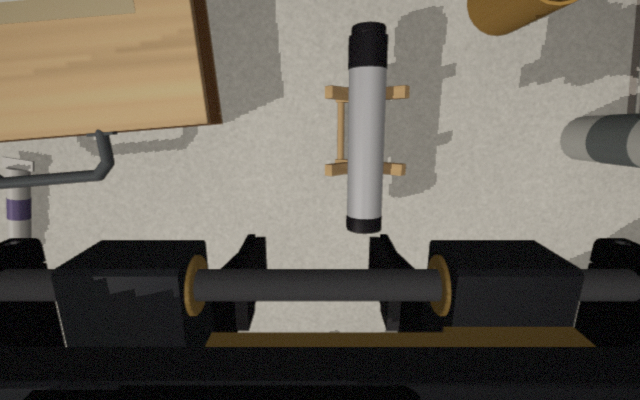

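The tube lies in both notches, roughly centred. For the board I'll grip the handle's right side leg with the jaws along easel y. That way the 190 mm wide body stays clear of the tilting board. Approaching above the leg.

```bash
python3 -m pendant '{"xyz":[[0.006,0.035,0],[0.006,0.035,-0.01],[0.006,0.035,-0.02],[0.006,0.035,-0.02],[0.006,0.035,-0.02],[0.006,0.03,-0.02],[0,0,0],[0,0,0]],"turn":[0.03,0.03,0.03,0,0,0,0,0]}'
python3 - <<'E'
from h import *
o=readout.get_obs();print(o['tool_pos'],o['qpos'].round(1))
T=R.from_euler('xyz',o['tool_rot'],degrees=True).as_matrix(); print('jaw yaw',np.degrees(np.arctan2(T[0,1],-T[1,1])),T[:,0])
im=snap('wrist','w16.png')
for n in ['handle','easel']:
  print(n,[(toworld('wrist',d['at'],o).round(4),round(d['score'],2)) for d in pinpoint('wrist',n)[:2]])
E
```

```text
time_s: 19.52
tool_pos: [0.4597, -0.0753, 0.1455]
tool_rot: [-179.4, 87.3, 7.2]
force: [-0.1, 0.3, 0.2]
grip_width: 0.0522
[ 0.45970258 -0.07527507  0.14554768] [ 46.5  -1.9 -38.8 114.9  -2.1  64.1 -74.9]
jaw yaw 6.592150930992 [ 0.04641468  0.00588023 -0.99890495]
handle [(array([ 0.4299, -0.0234,  0.0542]), 0.69)]
easel [(array([ 0.6152, -0.0113, -0.0035]), 0.93)]
```

View pics/w16.png

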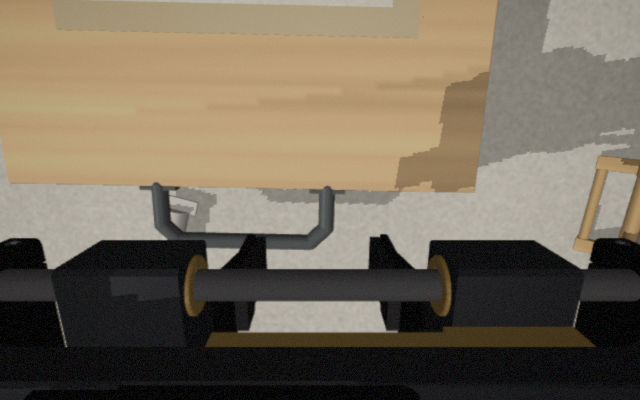

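```bash
python3 - <<'E'
from h import *
o=readout.get_obs();print(o['tool_pos'])
P=ray('wrist',[(10,183),(475,191)],0.065,o);d=P[0]-P[1];print(P.round(4),np.degrees(np.arctan2(-d[0],d[1])),np.linalg.norm(d))
print('leg',ray('wrist',[(327,192),(326,225),(157,187),(162,222),(240,241)],0.06,o).round(4).tolist())
E
```

```text
[ 0.45981787 -0.07623429  0.14599533]
[[ 0.4569  0.1475  0.065 ]
 [ 0.4894 -0.1891  0.065 ]] 5.510374961345604 0.33818717514458785
leg [[0.4754, -0.0822, 0.06], [0.45, -0.0845, 0.06], [0.4649, 0.0437, 0.06], [0.4382, 0.0396, 0.06], [0.4297, -0.0203, 0.06]]
```

```bash
python3 -m pendant '{"xyz":[[0.002,-0.0073,-0.01],[0,0,-0.03],[0,0,-0.02],[0,0,0],[0,0,0]],"turn":[-0.012,0,0,0,0]}'
python3 - <<'E'
from h import *
o=readout.get_obs();print(o['tool_pos'],o['qpos'].round(1))
T=R.from_euler('xyz',o['tool_rot'],degrees=True).as_matrix(); print('jaw yaw',np.degrees(np.arctan2(T[0,1],-T[1,1])),T[:,0])
im=snap('wrist','w17.png')
E
```

```text
time_s: 20.3
tool_pos: [0.4628, -0.0893, 0.0846]
tool_rot: [177.8, 87.1, 3.0]
force: [0.1, -0.1, 1.2]
grip_width: 0.0522
[ 0.46281986 -0.08930601  0.084647  ] [ 46.4   3.4 -38.8 118.2   1.9  56.3 -78.2]
jaw yaw 5.223980782361384 [ 0.05026785  0.00264507 -0.99873227]
```

View pics/w17.png

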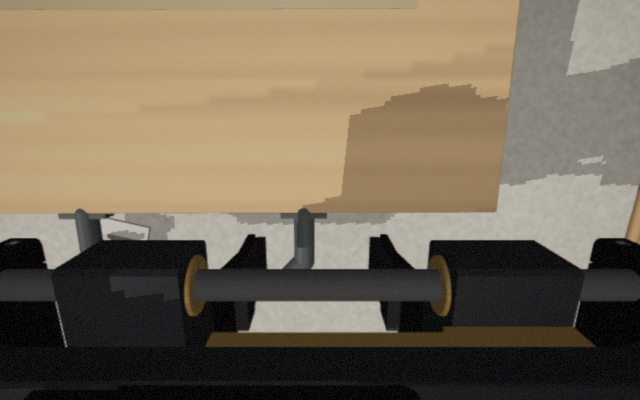

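```bash
python3 -m pendant '{"xyz":[[0,0.005,0],[0,0,-0.02],[0,0,-0.02],[0,0,-0.003],[0,0,0]],"turn":[0.01,0,0,0,0]}'
python3 - <<'E'
from h import *
o=readout.get_obs();print(o['tool_pos'],o['qpos'].round(1))
T=R.from_euler('xyz',o['tool_rot'],degrees=True).as_matrix(); print('jaw yaw',np.degrees(np.arctan2(T[0,1],-T[1,1])),T[:,0])
im=snap('wrist','w18.png')
s=snap('side','s18.png'); cv2.imwrite('pics/c18.png',cv2.resize(s[150:280,290:420,::-1],None,fx=4,fy=4,interpolation=2))
E
```

```text
time_s: 20.98
tool_pos: [0.4662, -0.0841, 0.0449]
tool_rot: [174.0, 86.7, -0.1]
force: [0.3, -0.9, -0.3]
grip_width: 0.0521
[ 0.46621963 -0.0840916   0.04489852] [ 45.    7.2 -39.1 120.3   5.4  50.9 -81.1]
jaw yaw 5.9013911940228505 [ 5.76901669e-02 -1.33759383e-04 -9.98334526e-01]
```

View pics/w18.png

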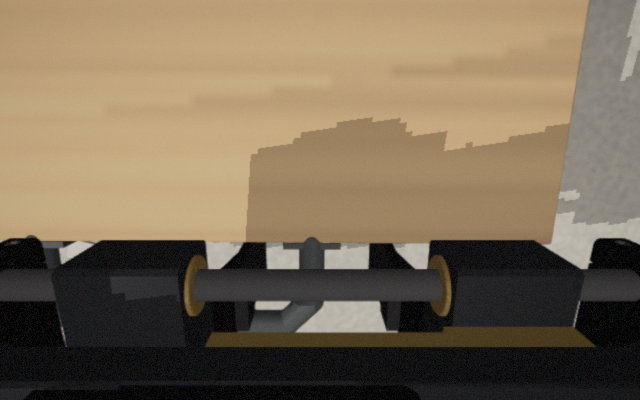

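View pics/c18.png

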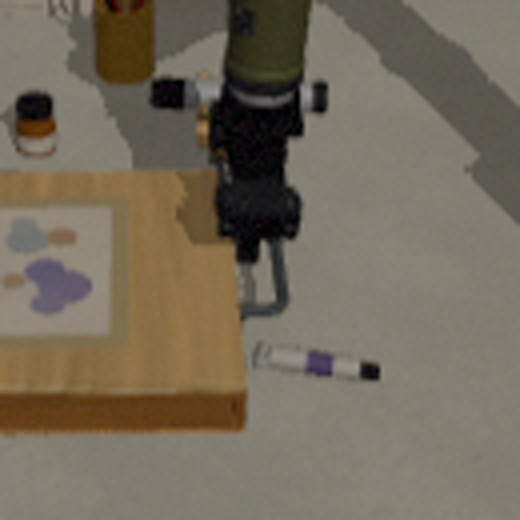

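```bash
python3 -m pendant '{"xyz":[[-0.005,0.001,-0.003],[0,0,0]],"turn":[0,0]}'
python3 -m pendant '{"xyz":[[0,0,0],[0,0,0],[0,0,0],[0,0,0],[0,0,0],[0,0,0]],"turn":[0,0,0,0,0,0]}' 0.02 30
python3 - <<'E'
from h import *
o=readout.get_obs();print(o['tool_pos'],o['qpos'].round(1),o['wrist_torque'])
T=R.from_euler('xyz',o['tool_rot'],degrees=True).as_matrix(); print('jaw yaw',np.degrees(np.arctan2(T[0,1],-T[1,1])),T[:,0])
im=snap('wrist','w19.png')
E
```

```text
time_s: 21.32
tool_pos: [0.4616, -0.0835, 0.0429]
tool_rot: [172.7, 86.6, -1.4]
force: [0.1, 0.5, 0.8]
grip_width: 0.052
time_s: 22.08
tool_pos: [0.4618, -0.0817, 0.0432]
tool_rot: [174.8, 86.6, 0.7]
force: [-0.9, -1.9, 0.5]
grip_width: 0.0108
[ 0.46175811 -0.08174161  0.04320855] [ 45.1   6.6 -39.2 121.1   4.9  50.5 -80.9] [-0.33805179  0.1135834  -0.04776711]
jaw yaw 5.899387468512206 [ 5.95033804e-02  7.04333934e-04 -9.98227856e-01]
```

View pics/w19.png

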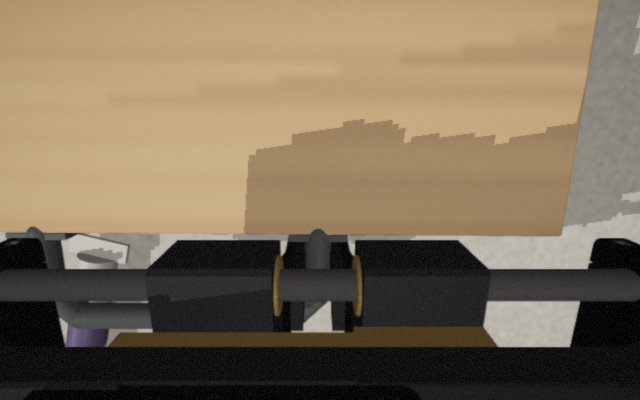

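Leg gripped (10.8 mm). Now raise it along the hinge arc.

```bash
python3 -m pendant '{"xyz":[[0.0006,0,0.0075],[0.001,0.0001,0.0145],[0.0015,0.0001,0.0145],[0.0024,0.0002,0.0145],[0.003,0.0003,0.0145],[0,0,0]],"turn":[0,0,0,0,0,0]}' - 40
python3 - <<'E'
from h import *
o=readout.get_obs();print(o['tool_pos'],o['qpos'].round(1),o['wrist_torque'])
T=R.from_euler('xyz',o['tool_rot'],degrees=True).as_matrix(); print('jaw yaw',np.degrees(np.arctan2(T[0,1],-T[1,1])),T[:,0])
print('theta',np.arcsin((o['tool_pos'][2]-.0432)/.298))
im=snap('wrist','w20.png')
s=snap('side','s20.png'); cv2.imwrite('pics/c20.png',cv2.resize(s[120:270,260:410,::-1],None,fx=4,fy=4,interpolation=2))
E
```

```text
time_s: 22.88
tool_pos: [0.4714, -0.0809, 0.1136]
tool_rot: [174.9, 86.5, 0.8]
force: [1.8, 1.6, -5.1]
grip_width: 0.0111
[ 0.47141991 -0.08087211  0.11363282] [ 46.3   1.5 -39.4 116.2   0.5  59.2 -77.4] [ 0.15241123 -0.00265638 -0.03605673]
jaw yaw 5.882075220814522 [ 6.16264909e-02  8.39389708e-04 -9.98098928e-01]
theta 0.23860949077148327
```

View pics/c20.png

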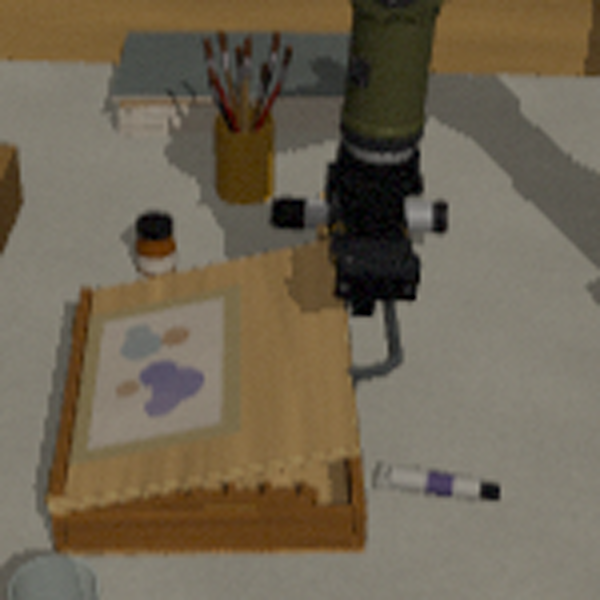

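View pics/w20.png

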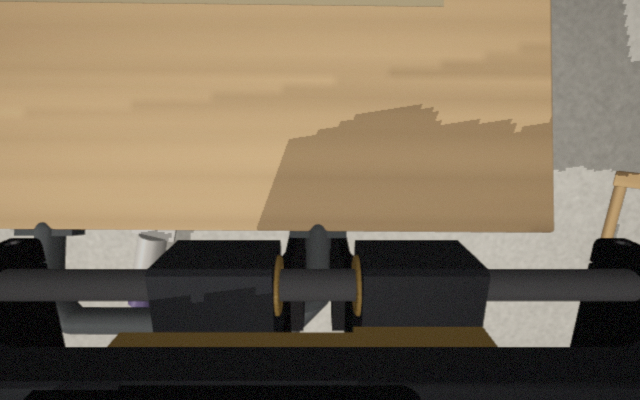

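```bash
python3 -m pendant '{"xyz":[[0.0040,0.0004,0.014],[0.0048,0.0005,0.014],[0.0056,0.0006,0.0135],[0.0062,0.0006,0.0135],[0.0068,0.0007,0.013],[0,0,0]],"turn":[0,0,0,0,0,0]}'
python3 - <<'E'
from h import *
o=readout.get_obs();print(o['tool_pos'],o['qpos'].round(1),o['wrist_torque'])
T=R.from_euler('xyz',o['tool_rot'],degrees=True).as_matrix(); print('jaw yaw',np.degrees(np.arctan2(T[0,1],-T[1,1])),T[:,0])
print('theta',np.arcsin((o['tool_pos'][2]-.0432)/.298))
s=snap('side','s21.png'); cv2.imwrite('pics/c21.png',cv2.resize(s[120:270,260:410,::-1],None,fx=4,fy=4,interpolation=2))
E
```

```text
time_s: 23.72
tool_pos: [0.4993, -0.0782, 0.1829]
tool_rot: [176.0, 86.6, 1.9]
force: [1.8, -0.3, -5.0]
grip_width: 0.0108
[ 0.49926993 -0.07822615  0.18291162] [ 45.8   1.2 -39.7 107.9   0.3  67.8 -78. ] [ 0.01305789 -0.01430749 -0.04480749]
jaw yaw 5.862943647970073 [ 0.05904389  0.00197546 -0.99825343]
theta 0.487966776817791
```

View pics/c21.png

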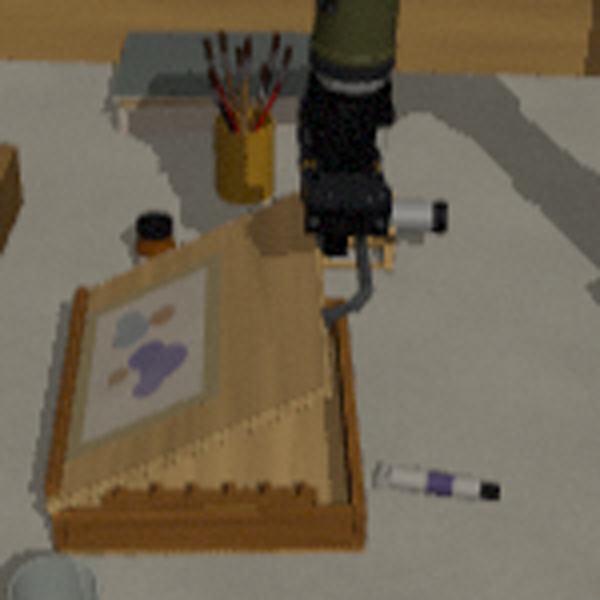

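```bash
python3 -m pendant '{"xyz":[[0.0060,0.0006,0.010],[0.0064,0.0006,0.010],[0.0066,0.0006,0.010],[0,0,0],[0,0,0]],"turn":[0,0,0,0,0]}'
python3 - <<'E'
from h import *
o=readout.get_obs();print(o['tool_pos'],o['qpos'].round(1),o['wrist_torque'])
print('theta',np.arcsin((o['tool_pos'][2]-.0432)/.298))
s=snap('side','s22.png'); cv2.imwrite('pics/c22.png',cv2.resize(s[120:270,260:410,::-1],None,fx=4,fy=4,interpolation=2))
for n in ['handle','tube_mid']:
  print(n,[(toworld('side',d['at']).round(4),round(d['score'],2)) for d in pinpoint('side',n)[:2]])
snap('scene','sc22.png')
for n in ['handle','tube_mid']:
  print(n,[(toworld('scene',d['at']).round(4),round(d['score'],2)) for d in pinpoint('scene',n)[:2]])
print(readout.get_obs()['tool_pos'],readout.get_obs()['force'])
E
```

```text
time_s: 24.4
tool_pos: [0.5177, -0.0764, 0.2122]
tool_rot: [177.5, 86.9, 3.4]
force: [2.7, -0.7, -7.5]
grip_width: 0.0109
[ 0.51768246 -0.07644828  0.21215632] [ 45.1   2.8 -40.1 103.2   1.4  71.5 -79.5] [-0.11312438  0.05267007 -0.17847369]
theta 0.6028198099506439
handle [(array([ 0.4943, -0.0177,  0.2399]), 0.6)]
tube_mid [(array([ 0.4843, -0.3448,  0.0652]), 0.76), (array([ 0.4742, -0.6141,  0.0014]), 0.71)]
handle [(array([ 0.4913, -0.0145,  0.2436]), 0.74)]
tube_mid [(array([ 0.4815, -0.3434,  0.0578]), 0.84), (array([ 6.245e-01, -4.973e-01, -3.000e-04]), 0.25)]
[ 0.51784623 -0.07641355  0.21238035] [ 3.55045804 -0.31472864 -7.83549478]
```

View pics/c22.png

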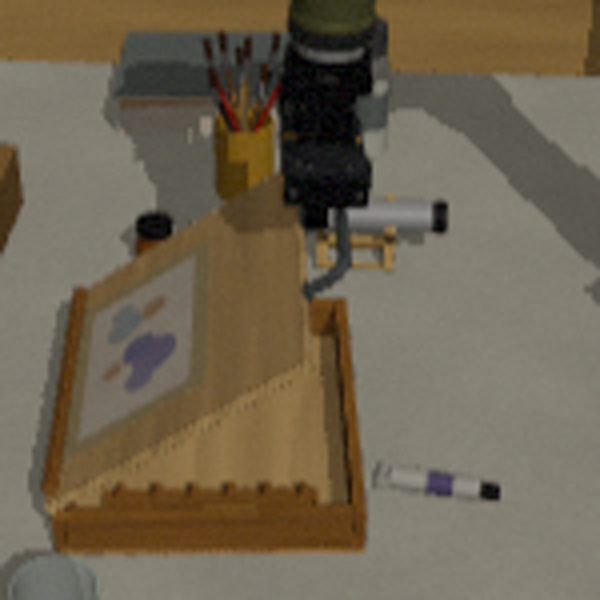

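View pics/sc22.png

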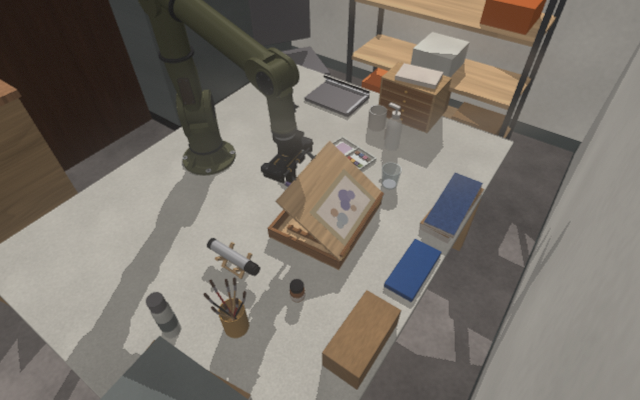

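```bash
for i in 1 2; do python3 -m pendant '{"xyz":[[0,0,0],[0,0,0],[0,0,0],[0,0,0],[0,0,0],[0,0,0],[0,0,0],[0,0,0]],"turn":[0,0,0,0,0,0,0,0]}'; done
python3 - <<'E'
from h import *
for i in range(4):
    read_camera('side'); o=readout.get_obs(); print(o['tool_pos'].round(4),abs(o['joint_velocities']).max().round(3))
print('theta',np.arcsin((o['tool_pos'][2]-.0432)/.298))
for n in ['handle','tube_mid']:
  print(n,[(toworld('side',d['at']).round(4),round(d['score'],2)) for d in pinpoint('side',n)[:2]])
E
```

```text
time_s: 25.7
tool_pos: [0.5178, -0.0764, 0.2122]
tool_rot: [177.2, 86.8, 3.0]
force: [3.0, -0.4, -6.8]
grip_width: 0.0107
time_s: 26.7
tool_pos: [0.5177, -0.0764, 0.2122]
tool_rot: [177.2, 86.8, 3.1]
force: [3.2, -0.4, -6.7]
grip_width: 0.0108
[ 0.5178 -0.0764  0.2122] 0.11
[ 0.5178 -0.0764  0.2123] 0.09
[ 0.5178 -0.0764  0.2123] 0.114
[ 0.5178 -0.0765  0.2122] 0.091
theta 0.6031325006287312
handle [(array([ 0.4918, -0.0195,  0.2405]), 0.59)]
tube_mid [(array([ 0.4847, -0.3454,  0.0607]), 0.67)]
```

Steady at about 0.60 rad, so I'm handing in.

```bash
python3 -c "
from h import *
print(sign_off())"
```

```text
the job is handed in; nothing more can be done
None
```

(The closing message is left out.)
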